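# Close the packed boot case: hold-down flap, then lid

### The job

The blue transit case is packed with rubber boots and has to be closed: using only the fingertips or the outside of the fingers, fold the upright clear hold-down flap right down over the boots until it lies flat on its ledges, then push the open blue lid over and press it fully shut on the case. Move both without pinching them, forcing them or letting them slam, do not pick up or disturb the boots or anything else on the bench, and leave the case shut with the hand clear of it.

Things in the scene. Friction and masses are not known exactly. Their poses are not given: they have to be found in the camera images.
- case: Open blue plastic case, 260 mm long (its x), 200 wide (its y), 100 high, walls 5, bolted in a corner nest: it does not move. Origin: centre of its underside, on the bench; z up. The flap is hinged inside its +y wall, the lid outside its -y wall, hinge lines parallel to x. Inside, a 2 by 2 grid of pockets, a boot in each, boot tops 74 mm above the bench. Corner angles reach 25 mm outside the walls
- flap (a joint): Angle of the hold-down flap, rad: 0 = folded down flat, growing as it stands up; 1.57 = upright, stop at 1.70 (leaning slightly outwards, away from the case). Stiff friction hinge (0.26 N m): it stays where it is left, at any angle, and takes 1 to 3 N at its free edge. If it is still up, the lid strikes it and cannot shut
- flap_hinge (a point): Middle of the flap's hinge line, 87 mm above the bench, 91 mm from the case's centre towards its +y. The flap: clear sheet 4 mm thick (hinge line in mid thickness), 238 mm long, 176 from hinge to free edge, with an aluminium strip 14 wide and 7 thick (4 above, 3 below mid plane) along that edge. Flat, it lies inside the case, upper face 89 mm above the bench, 11 below the rim
- flap_edge (a point): Middle of the flap's free edge, 176 mm from its hinge line; straight above the hinge when the flap is upright; it swings from there towards the case's -y and down
- lid (a joint): Angle of the lid, rad: 0 = fully shut on the rim, growing as it opens; 1.57 = upright, stop at 1.95 (leaning outwards). Stiff friction hinge (0.45 N m): it stays where it is left, at any angle, and takes 2 to 4 N near its free edge
- lid_hinge (a point): Middle of the lid's hinge line, 100 mm above the bench, 104 mm from the case's centre towards its -y. The lid: blue shell 268 mm long, 209 from hinge to free edge; outer face 5.5 mm outside the plane through the hinge line, smooth for 60 mm either side of the middle, 3 mm ribs beyond; skirt 13 deep on the inner side; black catches at the free edge, 75 either side of the middle
- lid_edge (a point): Middle of the lid's free edge, 209 mm from its hinge line, in mid thickness of the panel; above and slightly outside the hinge when the lid is open; it swings towards the case's +y and down, and when shut lies about 103 mm above the bench
- boot1_mid (a point): Black rubber bellows boot standing in a pocket of the case, 80 mm wide at its foot, 68 mm high, loose; this point is its centre, half-way up (40 mm above the bench). Leave it there
- boot2_mid (a point): Black rubber bellows boot standing in a pocket of the case, 80 mm wide at its foot, 68 mm high, loose; this point is its centre, half-way up (40 mm above the bench). Leave it there
- boot3_mid (a point): Black rubber bellows boot standing in a pocket of the case, 80 mm wide at its foot, 68 mm high, loose; this point is its centre, half-way up (40 mm above the bench). Leave it there
- boot4_mid (a point): Black rubber bellows boot standing in a pocket of the case, 80 mm wide at its foot, 68 mm high, loose; this point is its centre, half-way up (40 mm above the bench). Leave it there
- loose_boot_mid (a point): Another such boot, standing on the bench beside the case's +y wall; this point is half-way up (34 mm above the bench). Leave alone
- cutters_mid (a point): Side cutters with red handles, 140 mm long, 15 mm thick, lying on the bench beside the case's +y wall; centre point. Leave alone
- ring_gauge_mid (a point): Steel ring gauge, 70 mm across, 20 mm high, lying on the bench beyond the case's -y side; centre point. Leave alone
- spray_can_mid (a point): Green spray can, 54 mm across, 160 mm high, standing on the bench; centre, half-way up. Leave alone
Mind the look-alikes: they are no part of the job. What is shaped like the part that bears boot4_mid but pink or turquoise is not meant.

How it is judged:
On the way, in this order (a step that is already met when the one before it is completed fails the run):
1. the flap is folded down flat while the lid still stands open (value of joint flap below 0.06 rad and value of joint lid above 1.2 rad), for 0.2 s.
2. the lid is shut over the flat flap (value of joint lid below 0.04 rad and value of joint flap below 0.06 rad), for 0.2 s.
At the end, for the whole second after the job is handed in: Flap flat (within 0.06 rad) and lid shut on the rim (within 0.04 rad, 8 mm at its edge) and at rest, the four boots still in their pockets, the loose boot, cutters, ring gauge and spray can within 20 mm of where they stood (all of step 2 and velocity of joint lid below 0.05 rad/s and not (velocity of joint lid below -0.05 rad/s) and distance between each of boot1_mid, boot2_mid, boot3_mid, boot4_mid and case below 0.13 m and distance of each of loose_boot_mid, cutters_mid, ring_gauge_mid, spray_can_mid from where it was at the start of the episode below 0.02 m); the robot touches nothing.
It fails at once if the lid slammed: turned faster than 3 rad/s (velocity of joint lid below -3 rad/s or velocity of joint lid above 3 rad/s).
It fails at once if the flap slammed: turned faster than 3.5 rad/s (velocity of joint flap below -3.5 rad/s or velocity of joint flap above 3.5 rad/s).
It fails at once if the flap or lid pinched or forced (over 38 N from the fingers) (contact force between the fingers and flap above 38 N or contact force between the fingers and lid above 38 N).
It fails at once if a packed boot lifted or knocked out of its place (height (world z) of any of boot1_mid, boot2_mid, boot3_mid, boot4_mid above 0.055 m or distance of any of boot1_mid, boot2_mid, boot3_mid, boot4_mid from where it was at the start of the episode above 0.03 m).
It fails at once if something else on the bench moved by more than 20 mm (distance of any of loose_boot_mid, cutters_mid, ring_gauge_mid, spray_can_mid from where it was at the start of the episode above 0.02 m).
It also fails if it takes over 58 s, if anything falls off the work surface, if the arm or the gripper's body presses on something with over 40 N, if the wrist force passes 120 N, or if a joint passes its speed limit or range.

### The arm

A 7-joint arm with a two-finger parallel gripper is mounted at the origin on the work surface. World frame = base frame: x ahead of the robot, y to its left, z up, the work surface at z = 0. Lengths are in m, angles in rad, forces in N, time in s.
With the tool pointing down it reaches from about 0.35 to 0.775 m from the base axis. Payload 3.1 kg.
Tool frame: the origin (TCP) lies on the centre line of the jaws, within the pads' length; the fingertips stand 22 mm ahead of it and the grasp point (between the pads) lies 3 mm ahead of it (bot.finger_overhang is the distance from the TCP to the fingertips, in m); z points along the fingers, x is the direction in which the jaws open and shut, and the axes are right-handed (so a half turn about z gives the same grasp; the last joint's range is limited). The gripper opens to 85 mm and grips with 20 to 120 N. Pads are 22 mm wide; open, the fingers measure 114 mm over their backs; the gripper's body (76 mm by 85 mm) begins 54 mm behind the grasp point. The pads swing forward as they close: fully open they stand 13 mm farther back than shut.
Start: joints at [-1.353, 0.311, 0.014, 1.512, -0.004, 1.319, -0.027], TCP at [0.141, 0.532, 0.253] pointing down, gripper open.
Joint ranges: [-2.7, 2.7], [-0.3, 1.91], [-1.27, 1.3], [0.12, 2.57], [-1.44, 4.58], [0.2, 2.03], [-3.05, 3.05]. Speed limits (rad/s): [2.79, 2.79, 3.14, 3.14, 3.14, 3.14, 3.14].

### API

Orientations are given as a unit quaternion [x, y, z, w].
In Python, from station import bot gives the robot as it stands.
- The arm moves only by the tool servo_tool, never from a script. Its argument "increments" is a list of rows, each an object with "gripper": the closure, from -1 (fully open) to 1 (shut); "offset": the shift along the tool's x, y, z in cm, a list of three; "twist": the turn about the tool's z in degrees. A call has 1 to 12 rows; each row shifts and turns the commanded pose from where the row before left it, along the tool's axes as they then stand; what a row does not reach is not made up. A row lasts 1/10 s, in which the tool goes at most 50 mm and 8.59 degrees, less where a joint would pass 70% of its speed; a pose out of reach is approached as far as the arm can. A call is refused whole if a number of a shift passes 5 or a number of a turn 8.59, either way. A call with a gripper value outside its range is refused whole. The fingers move at their own pace and stop on an object; "force" is the grip in N (left out, the last holds). Time passes only in rows, so rows that do not move let the fingers close. It gives the time, the measured TCP pose, the force and the opening at its end, in the units of the state.
- bot.observe(): the state, without advancing time (a new reading comes with each control period).
- bot.camera(name): name is "scene" or "side" or "wrist"; returns a dict with "pixels" (400x640x3 uint8, red, green, blue), "K" (3x3 intrinsics, pixels), "eye" and "attitude" of the camera in the world; the wrist camera has in their place "mount" (4x4, takes a point from camera to tool coordinates, whose origin is the TCP and whose axes are the tool frame's). Camera axes: x right, y down, z forward; pixel columns grow to the right and rows downward; lengths in m; the calibration is good to about 2 mm. A picture is of the moment at which its call begins: read the wrist's pose just before it. There is no depth.
- bot.job_done(): hands the job in, once; it reports no verdict.
Trained networks look in a picture, given as the dict that the camera call returned (one of the last four; its "shot" number tells which), for a name from the list of things; names that differ only in an ending like _2 or _b are one class to them, and where a whole thing is asked for, a point or a joint stands for the part that bears it (a point fixed in the world has none). Each returns a list of dicts, best first, with "confidence" (0 to 1); they miss things now and then, are a little off and sometimes report something else, mostly with a low value. They report only what shows in the picture. A call takes as long as a camera call. They do not tell look-alikes from the thing itself.
- bot.masks_of(picture, name): "pixels" (400x640 bool, what is visible of it) and "bbox" ([left, top, right, bottom] in pixels, round what is visible of it).
The state is a dict: "t": time; "qpos": joint angles; "dq": joint speeds; "tau": joint torques, N m; "tcp_pos": TCP position; "tool_rot": TCP orientation; "ft_force": force on the tool from outside, world axes, zero at the start; "moment": the same for the moment, N m; "opening": finger opening in m.
Only numpy, scipy, OpenCV 4.12 (cv2) and the standard library are available. Lean on these libraries where they do the work, as an engineer would, in place of code of your own. Each camera call takes 0.05 s, during which the arm holds its last target.

## Working session

There is one attempt and no reset: what is moved stays moved. The work goes in short steps, Python scripts to look and compute and a tool call to move; the robot and the scene stay as the last step left them, time stands still between calls to the robot, and variables do not carry over. Pictures are saved under pics/ and viewed, and the job is handed in when it is done.

Besides the shell and the picture viewer there is one more tool, called after "Request:" as name(argument=value, ...), one argument or row to a line, values as JSON. servo_tool: Moves the arm, as the interface text tells. Its arguments: {"type":"object","properties":{"increments":{"type":"array"},"force":{"type":"number"}},"required":["increments"]}

```bash
ls; mkdir -p pics
python3 - <<'E'
from station import bot
import cv2,numpy as np
print(bot.observe()); print(bot.finger_overhang)
for n in ["scene","side","wrist"]:
    p=bot.camera(n); cv2.imwrite(f"pics/{n}0.png",p["pixels"][:,:,::-1]); print(n,p["K"],p.get("eye"),p.get("attitude"),p.get("mount"))
    np.save(f"{n}0.npy",p["pixels"])
E
```

```text
pics
{'t': 0.0, 'qpos': array([-1.35264463,  0.31174212,  0.01399039,  1.51306409, -0.0044069 ,
        1.31917911, -0.02721126]), 'dq': array([-0.00258121,  0.00017636, -0.00036376, -0.00173909, -0.0014449 ,
        0.00024251, -0.00160555]), 'tau': array([-2.11799779e-04, -3.79921281e+01,  1.45866168e-01, -2.30593997e+01,
        1.21683039e-02,  1.37429501e-02,  6.60770382e-06]), 'tcp_pos': array([0.1411257 , 0.5308882 , 0.25220912]), 'tool_rot': array([ 7.92739672e-01,  6.09559199e-01, -9.08157969e-04,  7.54873712e-04]), 'ft_force': array([ 0.49549864, -0.19189011, -0.19783063]), 'moment': array([-0.01932545, -0.04917007,  0.00113153]), 'opening': 0.08543492999430413}
0.022
scene [[481.03568278   0.         320.1574693 ]
 [  0.         481.03568278 201.27342904]
 [  0.           0.           1.        ]] [ 1.27890103 -0.33280084  0.87936352] [ 0.79318097  0.45381815 -0.20738417 -0.34914875] None
side [[372.20390093   0.         318.83900121]
 [  0.         372.20390093 191.99920591]
 [  0.           0.           1.        ]] [ 1.01504609 -0.34399511  0.81208792] [ 0.84708568  0.39900767 -0.14757842 -0.31852682] None
wrist [[304.10398113   0.         316.19824496]
 [  0.         304.10398113 206.33937431]
 [  0.           0.           1.        ]] None None [[ 9.99999164e-01  6.71626925e-04  1.10534716e-03 -8.25601223e-04]
 [-9.38938470e-04  9.64721780e-01  2.63269833e-01 -6.72744795e-02]
 [-8.89533368e-04 -2.63270651e-01  9.64721604e-01 -1.21153658e-01]
 [ 0.00000000e+00  0.00000000e+00  0.00000000e+00  1.00000000e+00]]
```

View pics/scene0.png

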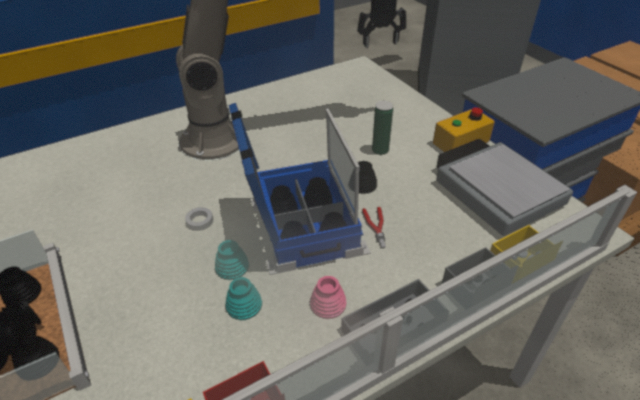

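View pics/side0.png

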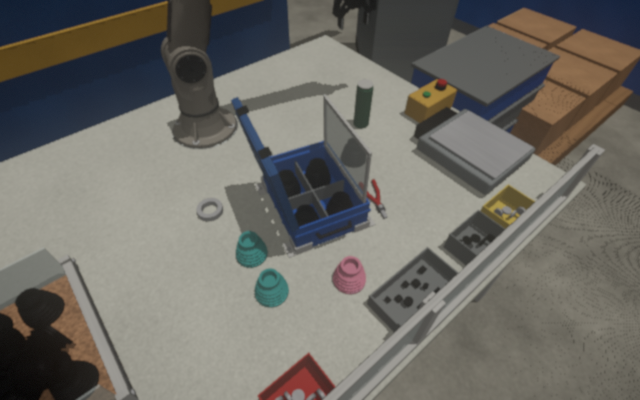

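View pics/wrist0.png

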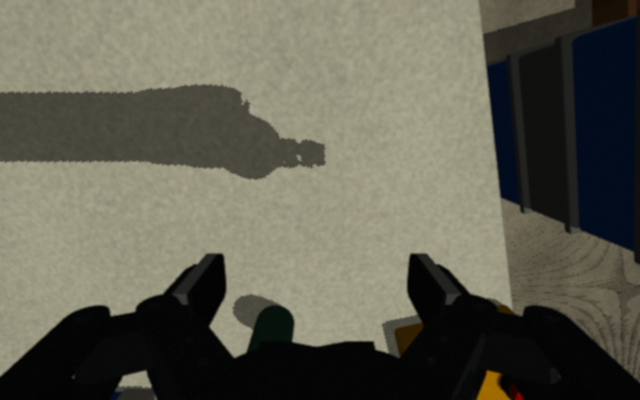

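Run:
```python
import cv2,numpy as np
for n,(x0,y0,x1,y1) in {"scene":(210,90,410,290),"side":(210,80,410,270)}.items():
    p=np.load(n+"0.npy")[y0:y1,x0:x1,::-1]
    p=cv2.resize(p,None,fx=3,fy=3,interpolation=cv2.INTER_CUBIC)
    p=cv2.convertScaleAbs(p,alpha=1.6,beta=15)
    for k in range(0,x1-x0,20):
        cv2.putText(p,str(x0+k),(k*3,8),0,.3,(0,0,255)); cv2.line(p,(k*3,10),(k*3,14),(0,0,255))
    for k in range(0,y1-y0,20): cv2.putText(p,str(y0+k),(0,k*3+3),0,.3,(0,0,255))
    cv2.imwrite(f"pics/{n}_crop.png",p)
from station import bot
from scipy.spatial.transform import Rotation as R
for n in ["scene","side"]:
    p=bot.camera(n)
    Rm=R.from_quat(p["attitude"]).as_matrix()
    c=Rm.T@(np.zeros(3)-p["eye"]); q=p["K"]@c; print(n,"base at",q[:2]/q[2])
    for t in ["case","flap","lid","loose_boot_mid","cutters_mid","ring_gauge_mid","spray_can_mid","boot1_mid"]:
        for m in bot.masks_of(p,t): print(n,t,round(m["confidence"],2),m["bbox"])
```

```text
scene base at [212.5922416  139.46334705]
scene case 0.91 [230.2, 103.5, 372.1, 275.7]
scene flap 0.77 [323.9, 108.5, 359.7, 224.7]
scene lid 0.86 [231.0, 102.3, 279.6, 242.5]
scene loose_boot_mid 0.72 [357.8, 159.8, 376.3, 196.7]
scene cutters_mid 0.76 [361.1, 206.3, 389.3, 248.2]
scene ring_gauge_mid 0.78 [187.7, 208.9, 217.2, 234.4]
scene ring_gauge_mid 0.62 [325.6, 110.0, 360.0, 222.9]
scene spray_can_mid 0.79 [371.3, 98.2, 398.2, 155.2]
scene boot1_mid 0.96 [304.5, 178.4, 331.9, 208.7]
side base at [205.57062397 127.02027125]
side case 0.67 [230.2, 94.2, 374.9, 255.6]
side flap 0.87 [322.5, 96.3, 372.4, 204.1]
side lid 0.69 [231.8, 97.2, 296.6, 230.9]
side cutters_mid 0.84 [363.8, 177.4, 390.8, 220.4]
side cutters_mid 0.53 [231.5, 96.4, 301.1, 232.8]
side ring_gauge_mid 0.6 [196.8, 195.5, 221.2, 222.1]
side spray_can_mid 0.87 [353.6, 77.7, 372.1, 129.6]
side spray_can_mid 0.51 [233.7, 99.3, 297.0, 232.0]
side boot1_mid 0.59 [363.7, 178.7, 385.6, 215.4]
```

View pics/scene_crop.png

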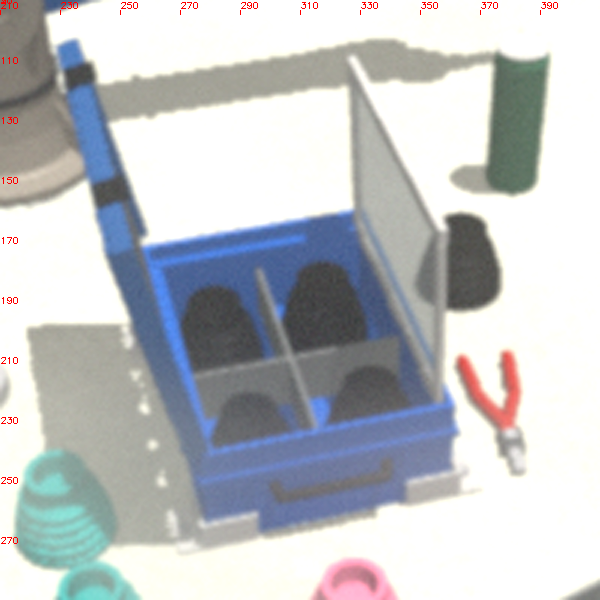

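View pics/side_crop.png

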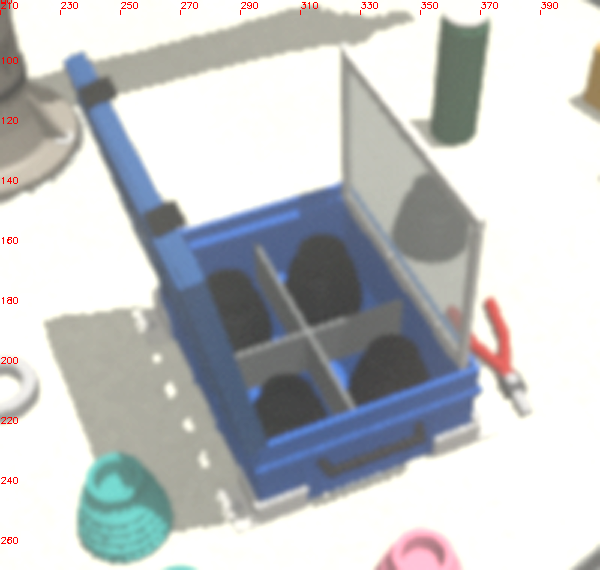

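```bash
cat > geo.py <<'E'
import numpy as np,cv2
from scipy.spatial.transform import Rotation as R
K={"scene":(481.03568278,320.1574693,201.27342904),"side":(372.20390093,318.83900121,191.99920591)}
E={"scene":[1.27890103,-0.33280084,0.87936352],"side":[1.01504609,-0.34399511,0.81208792]}
Q={"scene":[0.79318097,0.45381815,-0.20738417,-0.34914875],"side":[0.84708568,0.39900767,-0.14757842,-0.31852682]}
def proj(n,P):
    P=np.atleast_2d(P); c=(P-np.array(E[n]))@R.from_quat(Q[n]).as_matrix()
    f,u,v=K[n]; return np.c_[f*c[:,0]/c[:,2]+u,f*c[:,1]/c[:,2]+v]
def c2w(p,P):
    P=np.atleast_2d(P); c,s=np.cos(p[2]),np.sin(p[2])
    return np.c_[p[0]+c*P[:,0]-s*P[:,1],p[1]+s*P[:,0]+c*P[:,1],P[:,2]]
def flap(a,x,r,h=0): # r along from hinge, h above (mid plane upper when flat)
    return [x,.091-r*np.cos(a)+h*np.sin(a),.087+r*np.sin(a)+h*np.cos(a)]
def lid(a,x,r,h=0): # h outward (up when shut)
    return [x,-.104+r*np.cos(a)-h*np.sin(a),.100+r*np.sin(a)+h*np.cos(a)]
E
cat > fit.py <<'E'
from geo import *
from scipy.optimize import least_squares
obs={"scene":[("c",(.13,-.1,.1),(279.5,239)),("c",(.13,.1,.1),(361,224)),("c",(-.13,.1,.1),(328.3,160.7)),
 ("f",(-.119,.176),(327.3,110)),("f",(.119,.176),(357.7,167.7)),("l",(-.134,.209),(233.3,105)),("l",(.134,.209),(250,172))],
"side":[("c",(.13,-.1,.1),(297.3,230)),("c",(.13,.1,.1),(369.3,201.7)),
 ("f",(-.119,.176),(324,97.3)),("f",(.119,.176),(370,154)),("l",(-.134,.209),(235.7,99)),("l",(.134,.209),(270.5,172))]}
def res(p,full=False):
    out=[]
    for n,L in obs.items():
        for k,a,uv in L:
            P=a if k=="c" else flap(p[3],*a) if k=="f" else lid(p[4],*a)
            out.append(proj(n,c2w(p,P))[0]-uv)
    return np.ravel(out) if not full else np.array(out)
s=least_squares(res,[.5,0.1,0,1.6,1.8],loss="soft_l1")
print(s.x); print(res(s.x,1).round(1)); np.save("p.npy",s.x)
p=s.x
for n in ["scene","side"]:
    x0,y0=(210,90) if n=="scene" else (210,80)
    im=cv2.imread(f"pics/{n}_crop.png")
    def line(pts):
        q=((proj(n,c2w(p,pts))-[x0,y0]+.5)*3).astype(int); cv2.polylines(im,[q.reshape(-1,1,2)],True,(0,255,0),1)
    line([(sx*.13,sy*.1,.1) for sx,sy in((1,1),(1,-1),(-1,-1),(-1,1))]); line([(sx*.13,sy*.1,0) for sx,sy in((1,1),(1,-1),(-1,-1),(-1,1))])
    line([flap(p[3],x,r) for x,r in((-.119,0),(-.119,.176),(.119,.176),(.119,0))])
    line([lid(p[4],x,r) for x,r in((-.134,0),(-.134,.209),(.134,.209),(.134,0))])
    cv2.imwrite(f"pics/{n}_fit.png",im)
E
python3 fit.py
```

```text
[ 0.49527918  0.07085147 -0.26781898  1.5359796   1.72094795]
[[-3.8  3.2]
 [ 0.6  1.2]
 [ 2.5 -1.7]
 [-1.1 -1.1]
 [-1.1 -0.5]
 [-0.9 -2.1]
 [-0.2  1.1]
 [-1.1 -0.6]
 [ 1.7  0.7]
 [ 0.3 -2.9]
 [ 0.7 -1.1]
 [-0.2 -1.8]
 [ 4.6  1.4]]
```

View pics/scene_fit.png

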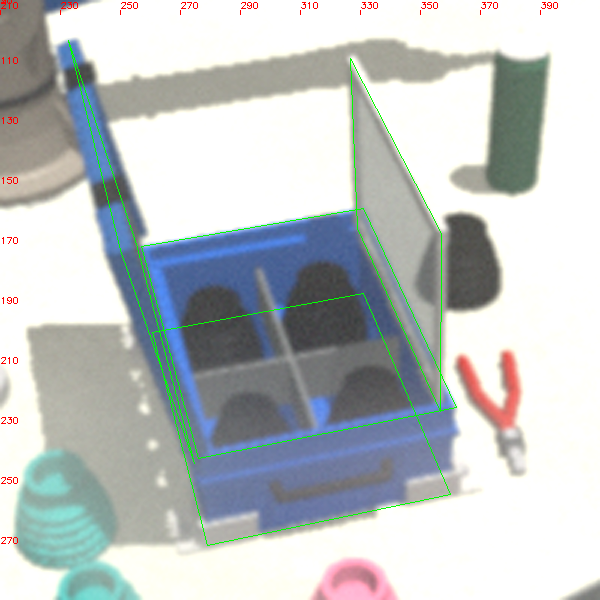

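View pics/side_fit.png

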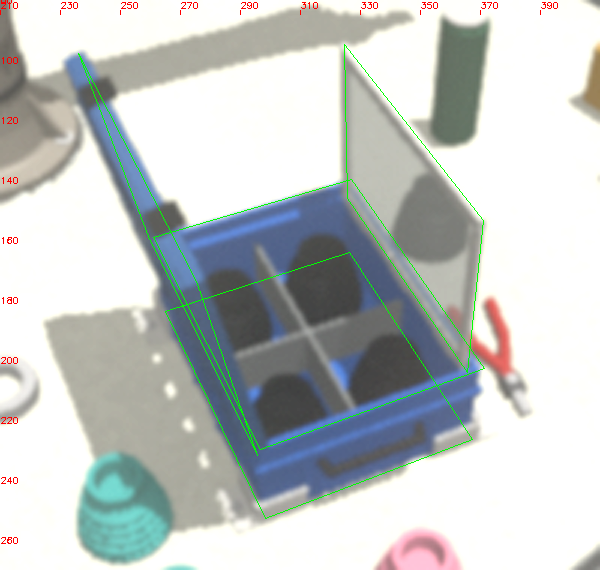

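The start picture shows the blue case at scene (310,205), with the lid standing at (250,150) and the clear flap at (342,165). The case axes match the tool axes: tool x is case +y and tool y is case +x.

- **Look-alikes:** turquoise boots at (230,258) and (242,297), a pink boot at (328,295), and the loose black boot at (364,178). None of these is needed. The grey flat box at (500,185) is no part of the job either.
- **Choice:** the blue case with its upright clear flap and blue lid. The close crops confirm it.

Next I'll close the fingers and move outside the flap.

Request:
servo_tool(
  increments=[
    {"gripper":1,"offset":[-1.9,4.6,0],"twist":0},
    {"gripper":1,"offset":[-1.9,4.6,0],"twist":0},
    {"gripper":1,"offset":[-1.9,4.6,0],"twist":0},
    {"gripper":1,"offset":[-1.9,4.6,0],"twist":0},
    {"gripper":1,"offset":[-1.9,4.6,0],"twist":0},
    {"gripper":1,"offset":[-1.9,4.6,0],"twist":0},
    {"gripper":1,"offset":[-1.9,4.6,0],"twist":0},
    {"gripper":1,"offset":[-1.9,4.6,0],"twist":0},
    {"gripper":1,"offset":[-1.5,4.6,0],"twist":0},
    {"gripper":1,"offset":[-1.5,4.6,0],"twist":0},
    {"gripper":1,"offset":[0,0,0],"twist":0},
    {"gripper":1,"offset":[0,0,0],"twist":0},
  ],
  force=20,
)

```text
t: 2.25
tcp_pos: [0.5401, 0.2359, 0.2529]
tool_rot: [0.794, 0.608, -0.0, 0.0]
ft_force: [0.1, 0.1, 0.1]
opening: 0.0
```

```bash
cat > st.py <<'E'
from station import bot
from geo import *
import sys
o=bot.observe(); p=np.load("p.npy")
c,s=np.cos(p[2]),np.sin(p[2]); d=o["tcp_pos"][:2]-p[:2]
Rt=R.from_quat(o["tool_rot"]).as_matrix()
f=o["ft_force"]
print("t",o["t"],"case xy",(c*d[0]+s*d[1]).round(4),(-s*d[0]+c*d[1]).round(4),"tip z",o["tcp_pos"][2]-.022,"f case",(c*f[0]+s*f[1]).round(2),(-s*f[0]+c*f[1]).round(2),f[2].round(2),"toolz",Rt[:,2].round(3),"yaw err deg",np.degrees(np.arctan2(Rt[1,0],Rt[0,0])-(np.pi/2+p[2])).round(2),"op",o["opening"])
for n in sys.argv[2:]:
    P=bot.camera(n); im=cv2.convertScaleAbs(P["pixels"][:,:,::-1],alpha=1.6,beta=15)
    if n!="wrist":
        im=im[60:280,190:430] ; im=cv2.resize(im,None,fx=2.6,fy=2.6,interpolation=cv2.INTER_CUBIC)
    cv2.imwrite(f"pics/{n}_{sys.argv[1]}.png",im)
E
python3 st.py a scene side wrist
```

```text
t 2.25 case xy -0.0005 0.171 tip z 0.23088552638793894 f case 0.07 0.13 0.12 toolz [-0.    -0.001 -1.   ] yaw err deg 0.24 op 3.3869531607710466e-05
```

View pics/scene_a.png

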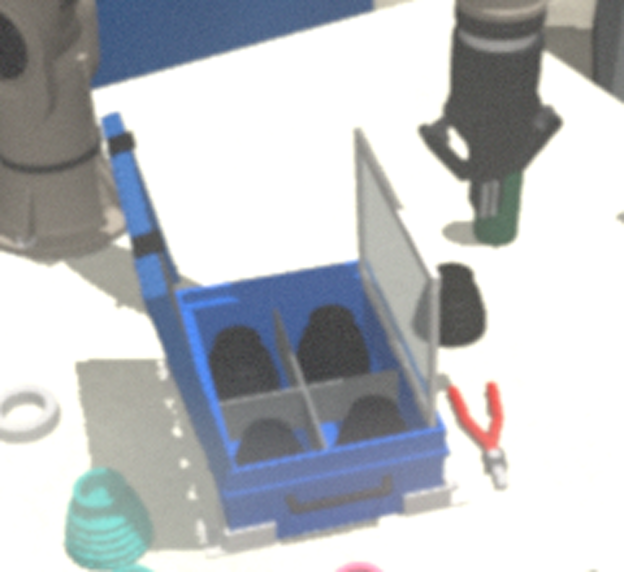

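View pics/wrist_a.png

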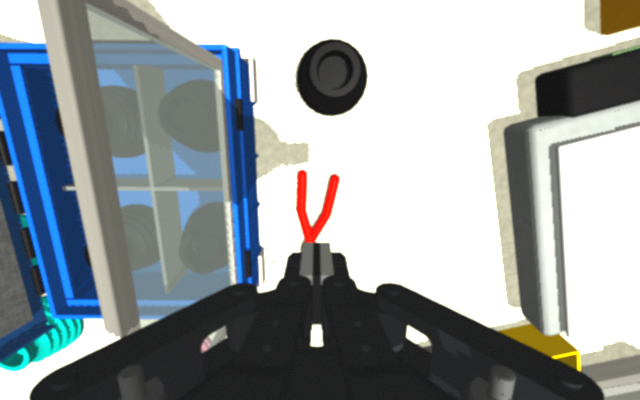

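Request:
servo_tool(
  increments=[
    {"gripper":1,"offset":[0,0,0],"twist":8.5},
    {"gripper":1,"offset":[0,0,0],"twist":8.5},
    {"gripper":1,"offset":[0,0,0],"twist":8.5},
    {"gripper":1,"offset":[0,0,0],"twist":8.5},
    {"gripper":1,"offset":[0,0,0],"twist":8.5},
    {"gripper":1,"offset":[0,0,0],"twist":8.5},
    {"gripper":1,"offset":[0,0,0],"twist":8.5},
    {"gripper":1,"offset":[0,0,0],"twist":8.5},
    {"gripper":1,"offset":[0,0,0],"twist":8.5},
    {"gripper":1,"offset":[0,0,0],"twist":8.5},
    {"gripper":1,"offset":[0,0,0],"twist":5},
    {"gripper":1,"offset":[0,0,0],"twist":0},
  ],
)

```text
t: 3.6
tcp_pos: [0.5378, 0.2394, 0.2534]
tool_rot: [0.992, -0.128, -0.0, -0.0]
ft_force: [-0.5, -0.6, 0.6]
opening: 0.0003
```

```bash
python3 st.py b scene wrist
```

```text
t 3.6 case xy -0.0035 0.1738 tip z 0.23141223602100416 f case -0.33 -0.71 0.59 toolz [-0.     0.001 -1.   ] yaw err deg -89.33 op 0.0002766952166026894
```

View pics/wrist_b.png

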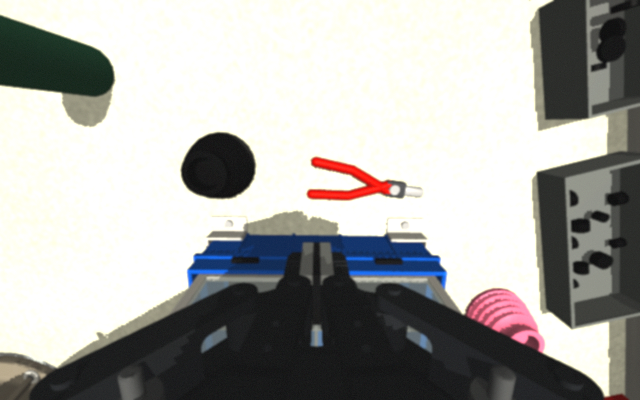

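View pics/scene_b.png

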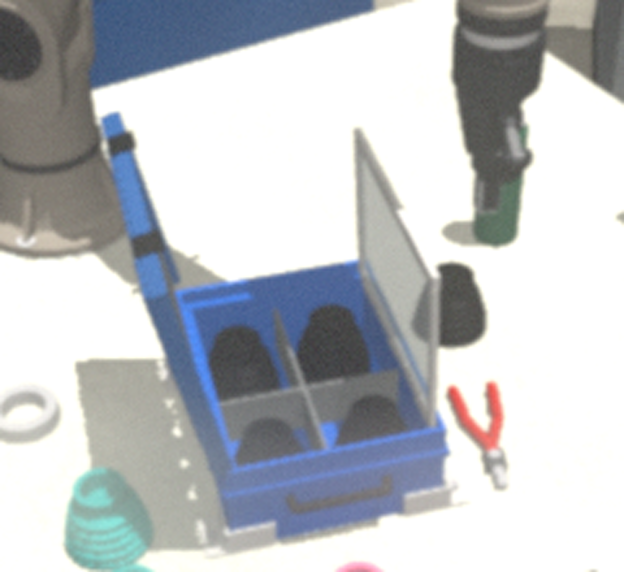

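Run:
```python
from geo import *
p=np.load("p.npy")
print("tip proj",proj("scene",[[.5378,.2394,.2314]]), "seen (~376,139)")
A=np.r_[np.arange(1.5,-.01,-.1)]
prev=None
for i,a in enumerate(A):
    r=np.interp(a,[0,1,1.57],[.115,.135,.143])
    y=.102-r*np.cos(a)+.002*np.sin(a); z=.087+r*np.sin(a)+.002*np.cos(a)
    if prev is not None: print(round(a,2),"y",round(y,4),"z",round(z,4),"dtool y,z cm",(-(y-prev[0])*100).round(2),(-(z-prev[1])*100).round(2))
    else: print(a,y,z)
    prev=(y,z)
```

```text
tip proj [[376.1172977 140.2490809]] seen (~376,139)
1.5 0.09394906633285627 0.22880326241315682
1.4 y 0.0801 z 0.2259 dtool y,z cm 1.39 0.29
1.3 y 0.0667 z 0.2217 dtool y,z cm 1.34 0.42
1.2 y 0.0539 z 0.2162 dtool y,z cm 1.28 0.55
1.1 y 0.0419 z 0.2095 dtool y,z cm 1.2 0.67
1.0 y 0.0307 z 0.2017 dtool y,z cm 1.12 0.78
0.9 y 0.0209 z 0.1924 dtool y,z cm 0.98 0.93
0.8 y 0.0122 z 0.1824 dtool y,z cm 0.87 1.01
0.7 y 0.0046 z 0.1716 dtool y,z cm 0.75 1.07
0.6 y -0.0017 z 0.1604 dtool y,z cm 0.63 1.13
0.5 y -0.0067 z 0.1487 dtool y,z cm 0.51 1.17
0.4 y -0.0105 z 0.1367 dtool y,z cm 0.38 1.19
0.3 y -0.013 z 0.1247 dtool y,z cm 0.25 1.21
0.2 y -0.0142 z 0.1126 dtool y,z cm 0.12 1.21
0.1 y -0.0142 z 0.1007 dtool y,z cm -0.0 1.19
-0.0 y -0.013 z 0.089 dtool y,z cm -0.12 1.17
```

Request:
servo_tool(
  increments=[
    {"gripper":1,"offset":[0,2,0],"twist":-0.6},
    {"gripper":1,"offset":[0,2,0],"twist":0},
    {"gripper":1,"offset":[0,1.5,0],"twist":0},
    {"gripper":1,"offset":[0,0,0],"twist":0},
    {"gripper":1,"offset":[0,0,0],"twist":0},
  ],
)

```text
t: 4.2
tcp_pos: [0.5253, 0.1851, 0.2536]
tool_rot: [0.992, -0.124, 0.0, -0.001]
ft_force: [-0.1, 0.2, 0.3]
opening: 0.0001
```

```bash
python3 st.py c scene side
```

```text
t 4.2 case xy -0.0012 0.1181 tip z 0.23156788108191814 f case -0.16 0.19 0.32 toolz [ 0.     0.002 -1.   ] yaw err deg -88.9 op 0.00014369304757706983
```

View pics/scene_c.png

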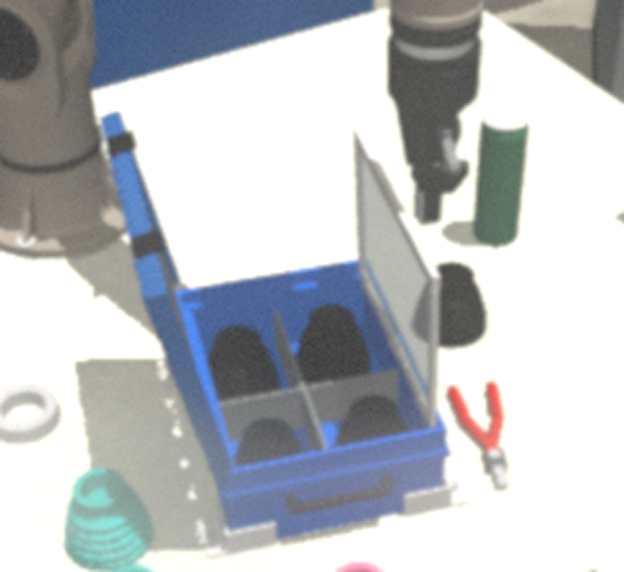

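View pics/side_c.png

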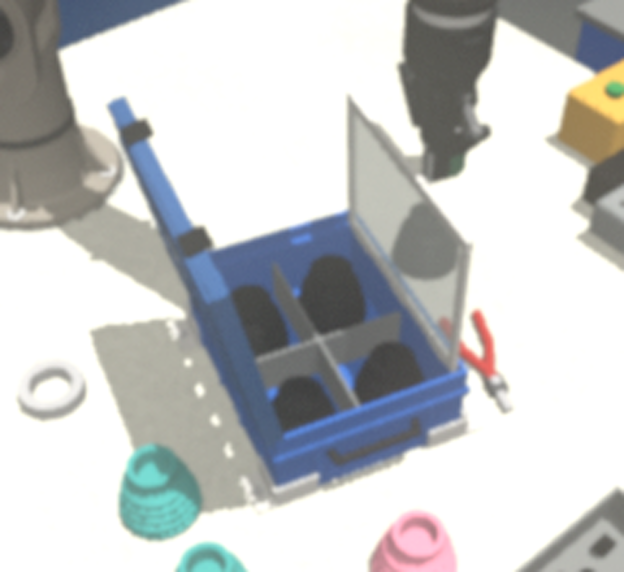

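Request:
servo_tool(
  increments=[
    {"gripper":1,"offset":[0,1.2,0.1],"twist":1.1},
    {"gripper":1,"offset":[0,1.2,0.2],"twist":0},
    {"gripper":1,"offset":[0,1.4,0.3],"twist":0},
    {"gripper":1,"offset":[0,1.35,0.4],"twist":0},
    {"gripper":1,"offset":[0,1.3,0.55],"twist":0},
    {"gripper":1,"offset":[0,1.2,0.65],"twist":0},
    {"gripper":1,"offset":[0,1.1,0.8],"twist":0},
    {"gripper":1,"offset":[0,0,0],"twist":0},
    {"gripper":1,"offset":[0,0,0],"twist":0},
  ],
)

```text
t: 5.2
tcp_pos: [0.5017, 0.0995, 0.2226]
tool_rot: [0.991, -0.134, -0.001, 0.0]
ft_force: [-0.2, -0.0, -0.2]
opening: 0.0001
```

```bash
python3 st.py d scene side
```

```text
t 5.2 case xy -0.0013 0.0293 tip z 0.2006230951884615 f case -0.18 -0.07 -0.21 toolz [-0.002 -0.    -1.   ] yaw err deg -90.08 op 0.0001437859246273107
```

View pics/scene_d.png

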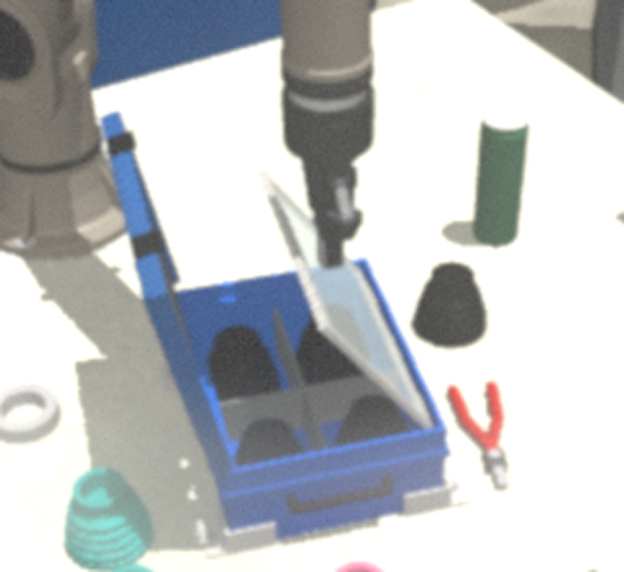

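View pics/side_d.png

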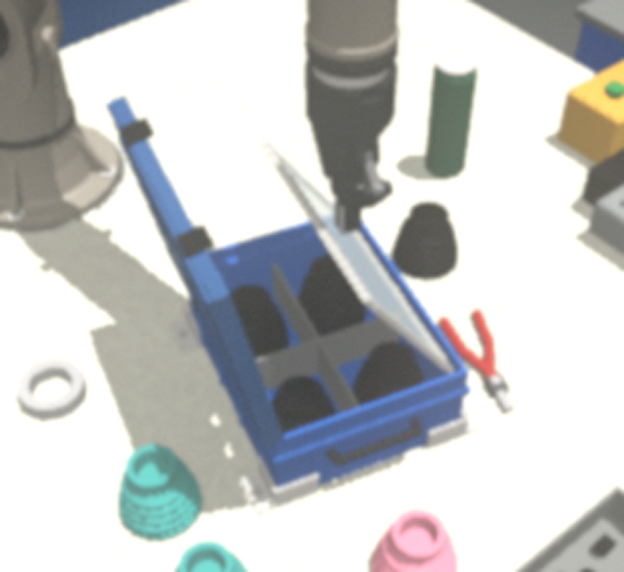

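The flap is following and is now about half down; it edge is near (315,300) in the crop. I'll continue the arc.

Request:
servo_tool(
  increments=[
    {"gripper":1,"offset":[0,1.0,0.95],"twist":0},
    {"gripper":1,"offset":[0,0.85,1.0],"twist":0},
    {"gripper":1,"offset":[0,0.75,1.05],"twist":0},
    {"gripper":1,"offset":[0,0.65,1.15],"twist":0},
    {"gripper":1,"offset":[0,0.5,1.15],"twist":0},
    {"gripper":1,"offset":[0,0.4,1.2],"twist":0},
    {"gripper":1,"offset":[0,0.25,1.2],"twist":0},
    {"gripper":1,"offset":[0,0.1,1.2],"twist":0},
    {"gripper":1,"offset":[0,0,0.8],"twist":0},
    {"gripper":1,"offset":[0,0,0],"twist":0},
    {"gripper":1,"offset":[0,0,0],"twist":0},
  ],
)

```text
t: 6.4
tcp_pos: [0.4904, 0.0569, 0.1261]
tool_rot: [0.991, -0.134, -0.0, -0.0]
ft_force: [-0.4, 0.3, 0.3]
opening: -0.0002
```

```bash
python3 st.py e scene side
```

```text
t 6.4 case xy -0.001 -0.0147 tip z 0.10409189876491334 f case -0.44 0.17 0.25 toolz [-0.  0. -1.] yaw err deg -90.0 op -0.00017033530446169314
```

View pics/side_e.png

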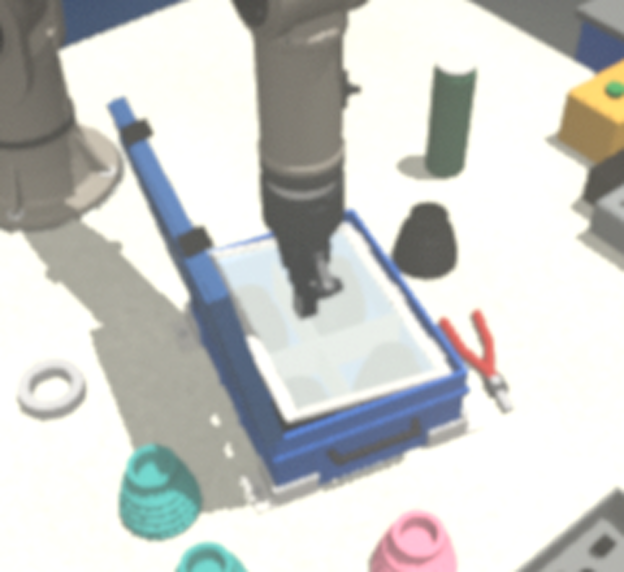

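The flap is almost flat, with its strip at about (268,390). Now a slow press, watching the force.

Request:
servo_tool(
  increments=[
    {"gripper":1,"offset":[0,0,0.5],"twist":0},
    {"gripper":1,"offset":[0,0,0.5],"twist":0},
    {"gripper":1,"offset":[0,0,0.4],"twist":0},
    {"gripper":1,"offset":[0,0,0],"twist":0},
    {"gripper":1,"offset":[0,0,0],"twist":0},
  ],
)

```text
t: 7.0
tcp_pos: [0.49, 0.0565, 0.112]
tool_rot: [0.991, -0.134, -0.0, 0.0]
ft_force: [0.8, -0.5, 0.0]
opening: 0.0002
```

```bash
python3 st.py f
```

```text
t 7.0 case xy -0.0013 -0.0152 tip z 0.09000227654116563 f case 0.87 -0.3 0.0 toolz [-0.001 -0.    -1.   ] yaw err deg -90.04 op 0.00016653536992841133
```

Request:
servo_tool(
  increments=[
    {"gripper":1,"offset":[0,0,0.15],"twist":0},
    {"gripper":1,"offset":[0,0,0],"twist":0},
    {"gripper":1,"offset":[0,0,0.15],"twist":0},
    {"gripper":1,"offset":[0,0,0],"twist":0},
  ],
)

```text
t: 7.4
tcp_pos: [0.4906, 0.0565, 0.111]
tool_rot: [0.991, -0.134, -0.0, -0.001]
ft_force: [-4.3, -0.3, 14.2]
opening: -0.0002
```

```bash
python3 st.py g side scene
```

```text
t 7.4 case xy -0.0008 -0.0151 tip z 0.08903797464343732 f case -4.04 -1.45 14.24 toolz [ 0.     0.001 -1.   ] yaw err deg -90.04 op -0.00022629294001615406
```

View pics/side_g.png

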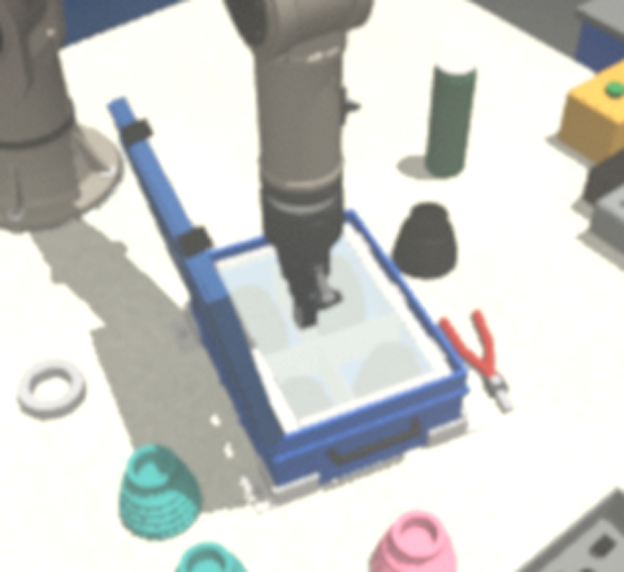

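View pics/scene_g.png

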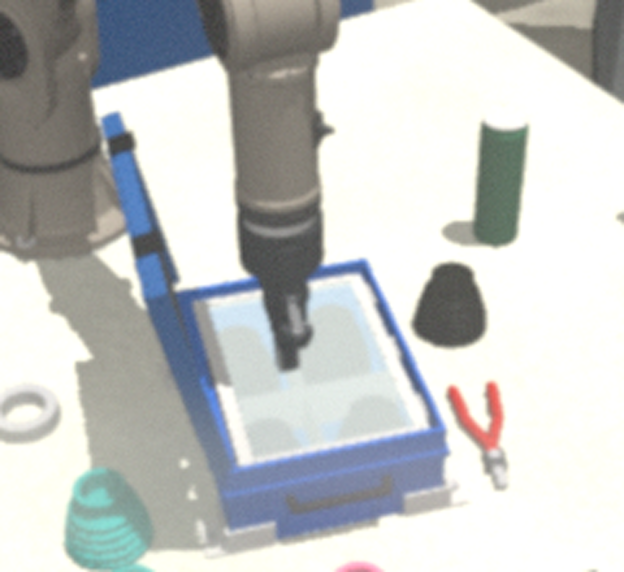

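Contact is at z = 0.089 with 14 N, so the flap is flat on its ledges. Lifting straight up.

Request:
servo_tool(
  increments=[
    {"gripper":1,"offset":[0,0,-1],"twist":0},
    {"gripper":1,"offset":[0,0,-4.5],"twist":0},
    {"gripper":1,"offset":[0,0,-4.5],"twist":0},
    {"gripper":1,"offset":[0,0,-4.5],"twist":0},
    {"gripper":1,"offset":[0,0,-4.5],"twist":0},
    {"gripper":1,"offset":[0,0,-4.5],"twist":0},
    {"gripper":1,"offset":[0,0,-3],"twist":0},
    {"gripper":1,"offset":[0,0,0],"twist":0},
    {"gripper":1,"offset":[0,0,0],"twist":0},
  ],
)

```text
t: 8.4
tcp_pos: [0.4906, 0.0564, 0.3746]
tool_rot: [0.991, -0.134, 0.001, -0.0]
ft_force: [0.3, -0.9, -0.7]
opening: -0.0004
```

```bash
python3 st.py h side scene wrist
```

```text
t 8.4 case xy -0.0007 -0.0152 tip z 0.3526148968548878 f case 0.48 -0.76 -0.69 toolz [ 0.001  0.    -1.   ] yaw err deg -90.05 op -0.0003572468211182267
```

View pics/scene_h.png

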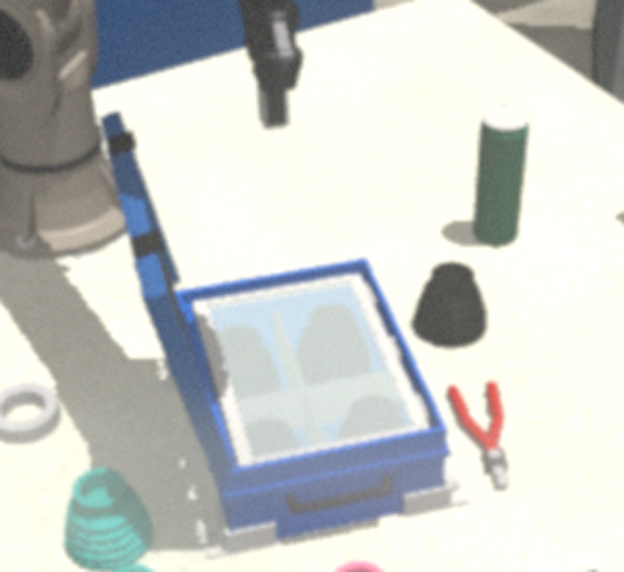

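View pics/side_h.png

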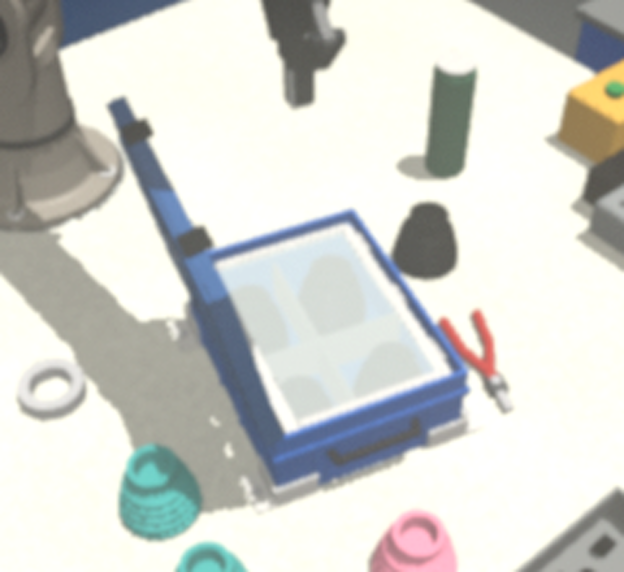

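The flap lies flat inside the rim and the lid still stands. I'll cross above the lid to its outer side.

Request:
servo_tool(
  increments=[
    {"gripper":1,"offset":[0,3.7,0],"twist":0},
    {"gripper":1,"offset":[0,3.7,0],"twist":0},
    {"gripper":1,"offset":[0,3.7,0],"twist":0},
    {"gripper":1,"offset":[0,3.7,0],"twist":0},
    {"gripper":1,"offset":[0,3.7,0],"twist":0},
    {"gripper":1,"offset":[0,1,0],"twist":0},
    {"gripper":1,"offset":[0,0,0],"twist":0},
    {"gripper":1,"offset":[0,0,0],"twist":0},
  ],
)

```text
t: 9.35
tcp_pos: [0.439, -0.1297, 0.3735]
tool_rot: [0.991, -0.133, -0.001, -0.001]
ft_force: [0.5, 0.2, -0.5]
opening: 0.0004
```

```bash
python3 st.py i side scene wrist; sed -i 's/^def lid/#&/;' /dev/null
python3 - <<'E'
from geo import *
p=np.load("p.npy")
for a in (1.65,1.72,1.8,1.9):
    print(a,"free edge far/mid/near scene",proj("scene",c2w(p,[lid(a,x,.209,h) for x in(-.134,.134) for h in (.0055,-.0075)])).round(1).tolist(),"side",proj("side",c2w(p,[lid(a,x,.209,h) for x in(-.134,.134) for h in (.0055,-.0075)])).round(1).tolist())
E
```

```text
t 9.35 case xy -0.0012 -0.2083 tip z 0.35152692838130123 f case 0.41 0.3 -0.48 toolz [-0.001  0.001 -1.   ] yaw err deg -89.92 op 0.0003721367082709489
1.65 free edge far/mid/near scene [[236.3, 101.9], [241.8, 100.7], [254.6, 171.7], [261.2, 170.1]] side [[239.3, 95.8], [244.7, 94.1], [279.6, 171.5], [286.0, 169.1]]
1.72 free edge far/mid/near scene [[230.1, 103.5], [235.6, 102.0], [247.1, 173.8], [253.7, 171.9]] side [[233.4, 98.0], [238.6, 96.0], [272.5, 174.5], [278.8, 171.8]]
1.8 free edge far/mid/near scene [[223.3, 105.9], [228.6, 104.0], [238.8, 176.8], [245.2, 174.4]] side [[226.7, 101.0], [231.9, 98.6], [264.4, 178.4], [270.6, 175.3]]
1.9 free edge far/mid/near scene [[215.0, 109.6], [220.1, 107.2], [228.8, 181.1], [234.9, 178.3]] side [[218.8, 105.4], [223.7, 102.6], [254.6, 183.9], [260.7, 180.4]]sed: couldn't edit /dev/null: not a regular file
```

View pics/scene_i.png

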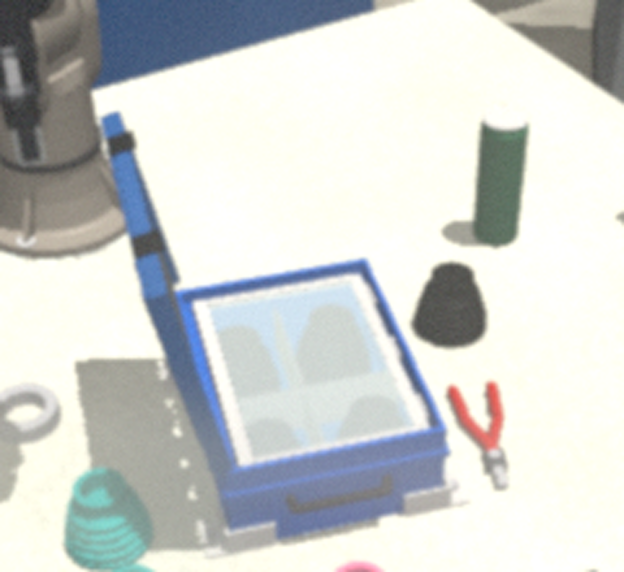

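View pics/wrist_i.png

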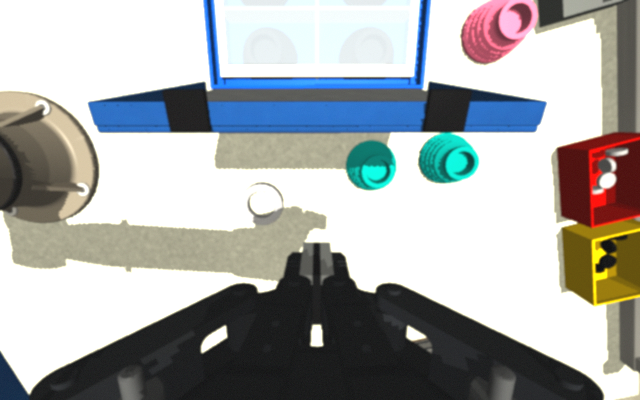

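Run:
```python
import numpy as np
prev=(-.1205-.003,.272)
for a in np.arange(1.5,-.01,-.1):
    r=.17
    y=-.115+r*np.cos(a)-.0055*np.sin(a); z=.1+r*np.sin(a)+.0055*np.cos(a)
    print(round(a,2),"y",round(y,4),"z",round(z,4),"dtool y,z",(-(y-prev[0])*100).round(2),(-(z-prev[1])*100).round(2)); prev=(y,z)
```

```text
1.5 y -0.1085 z 0.27 dtool y,z -1.5 0.2
1.4 y -0.0915 z 0.2685 dtool y,z -1.69 0.15
1.3 y -0.0748 z 0.2653 dtool y,z -1.67 0.32
1.2 y -0.0585 z 0.2604 dtool y,z -1.63 0.48
1.1 y -0.0428 z 0.254 dtool y,z -1.57 0.64
1.0 y -0.0278 z 0.246 dtool y,z -1.5 0.8
0.9 y -0.0136 z 0.2366 dtool y,z -1.41 0.94
0.8 y -0.0005 z 0.2258 dtool y,z -1.31 1.08
0.7 y 0.0115 z 0.2137 dtool y,z -1.2 1.21
0.6 y 0.0222 z 0.2005 dtool y,z -1.07 1.32
0.5 y 0.0316 z 0.1863 dtool y,z -0.94 1.42
0.4 y 0.0394 z 0.1713 dtool y,z -0.79 1.51
0.3 y 0.0458 z 0.1555 dtool y,z -0.63 1.58
0.2 y 0.0505 z 0.1392 dtool y,z -0.47 1.63
0.1 y 0.0536 z 0.1224 dtool y,z -0.31 1.67
-0.0 y 0.055 z 0.1055 dtool y,z -0.14 1.69
```

Request:
servo_tool(
  increments=[
    {"gripper":1,"offset":[0,0,3],"twist":0},
    {"gripper":1,"offset":[0,0,3],"twist":0},
    {"gripper":1,"offset":[0,0,2],"twist":0},
    {"gripper":1,"offset":[0,-2,0],"twist":0},
    {"gripper":1,"offset":[0,-2,0],"twist":0},
    {"gripper":1,"offset":[0,0,0],"twist":0},
    {"gripper":1,"offset":[0,0,0],"twist":0},
  ],
)

```text
t: 10.2
tcp_pos: [0.4495, -0.0922, 0.2942]
tool_rot: [0.991, -0.132, -0.0, 0.0]
ft_force: [0.0, 0.3, 1.0]
opening: -0.0001
```

```bash
python3 st.py j side scene wrist
```

```text
t 10.2 case xy -0.001 -0.1694 tip z 0.2721732057769722 f case -0.05 0.27 0.96 toolz [-0.    -0.001 -1.   ] yaw err deg -89.87 op -7.203547131594581e-05
```

View pics/scene_j.png

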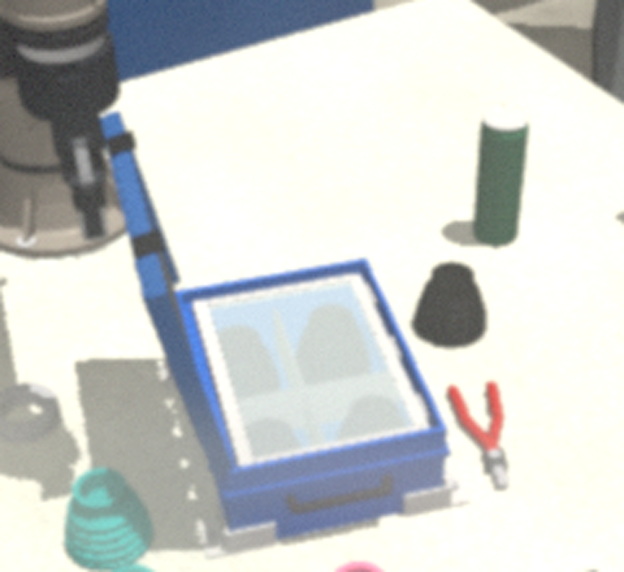

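View pics/wrist_j.png

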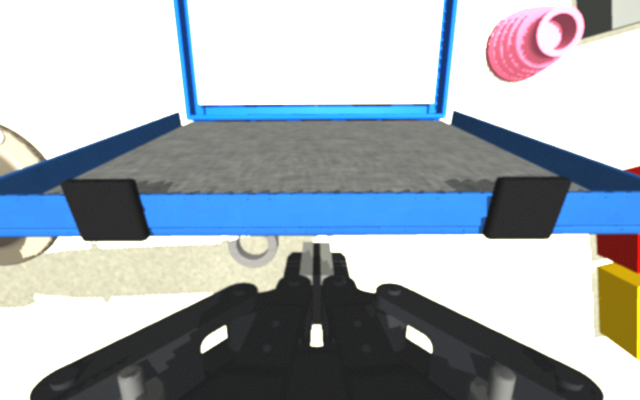

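Request:
servo_tool(
  increments=[
    {"gripper":1,"offset":[0,-1.0,0],"twist":0},
    {"gripper":1,"offset":[0,-1.0,0],"twist":0},
    {"gripper":1,"offset":[0,-1.3,0],"twist":0},
    {"gripper":1,"offset":[0,-1.3,0],"twist":0},
    {"gripper":1,"offset":[0,-1.5,0.2],"twist":0},
    {"gripper":1,"offset":[0,-1.7,0.15],"twist":0},
    {"gripper":1,"offset":[0,-1.7,0.3],"twist":0},
    {"gripper":1,"offset":[0,-1.6,0.5],"twist":0},
    {"gripper":1,"offset":[0,-1.55,0.65],"twist":0},
    {"gripper":1,"offset":[0,0,0],"twist":0},
    {"gripper":1,"offset":[0,0,0],"twist":0},
  ],
)

```text
t: 11.45
tcp_pos: [0.4825, 0.03, 0.2756]
tool_rot: [0.991, -0.133, -0.001, 0.0]
ft_force: [-0.3, -0.6, -0.3]
opening: -0.0001
```

```bash
python3 st.py k side scene
```

```text
t 11.45 case xy -0.0015 -0.0428 tip z 0.25363577727707665 f case -0.11 -0.67 -0.28 toolz [-0.002  0.    -1.   ] yaw err deg -89.95 op -5.9085129776751094e-05
```

View pics/scene_k.png

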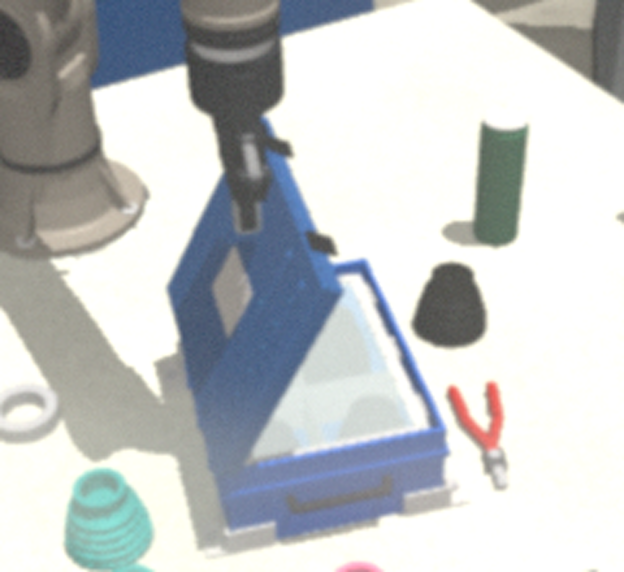

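View pics/side_k.png

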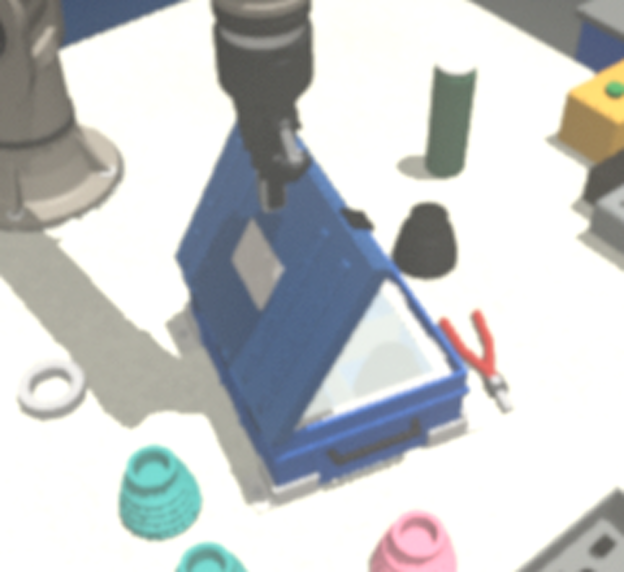

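The lid is following, at about 1.1 rad, with the fingertip in the middle of its smooth face at (248,225). Continuing.

Request:
servo_tool(
  increments=[
    {"gripper":1,"offset":[0,-1.5,0.8],"twist":0},
    {"gripper":1,"offset":[0,-1.4,0.95],"twist":0},
    {"gripper":1,"offset":[0,-1.3,1.1],"twist":0},
    {"gripper":1,"offset":[0,-1.2,1.2],"twist":0},
    {"gripper":1,"offset":[0,-1.05,1.3],"twist":0},
    {"gripper":1,"offset":[0,-0.95,1.4],"twist":0},
    {"gripper":1,"offset":[0,-0.8,1.5],"twist":0},
    {"gripper":1,"offset":[0,-0.65,1.6],"twist":0},
    {"gripper":1,"offset":[0,-0.45,1.6],"twist":0},
    {"gripper":1,"offset":[0,0,0],"twist":0},
    {"gripper":1,"offset":[0,0,0],"twist":0},
  ],
)

```text
t: 12.65
tcp_pos: [0.5068, 0.1188, 0.161]
tool_rot: [0.991, -0.134, -0.001, 0.001]
ft_force: [0.1, 0.4, 0.0]
opening: -0.0002
```

```bash
python3 st.py l side scene
```

```text
t 12.65 case xy -0.0016 0.0493 tip z 0.1389545710402357 f case 0.02 0.41 0.03 toolz [-0.002 -0.001 -1.   ] yaw err deg -90.02 op -0.00023374655346496115
```

View pics/side_l.png

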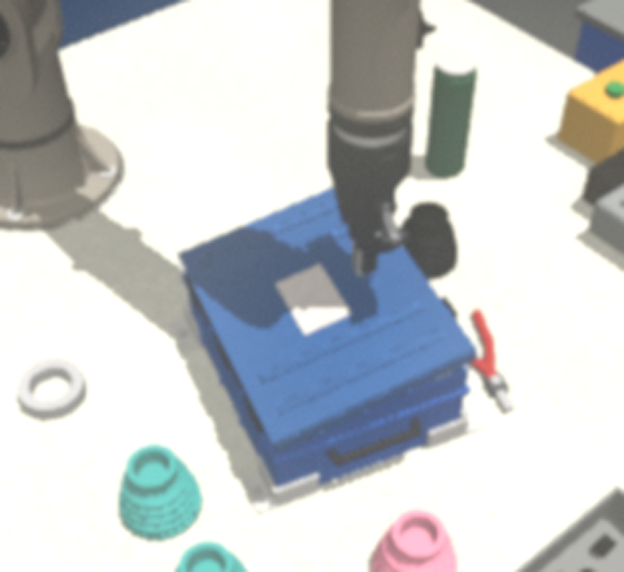

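Request:
servo_tool(
  increments=[
    {"gripper":1,"offset":[0,-0.2,1.0],"twist":0},
    {"gripper":1,"offset":[0,-0.1,1.0],"twist":0},
    {"gripper":1,"offset":[0,0,0.7],"twist":0},
    {"gripper":1,"offset":[0,0,0.4],"twist":0},
    {"gripper":1,"offset":[0,0,0.15],"twist":0},
    {"gripper":1,"offset":[0,0,0],"twist":0},
    {"gripper":1,"offset":[0,0,0],"twist":0},
  ],
)

```text
t: 13.45
tcp_pos: [0.5084, 0.1214, 0.1294]
tool_rot: [0.991, -0.134, 0.0, 0.0]
ft_force: [0.1, -0.4, 0.7]
opening: 0.0001
```

```bash
python3 st.py m
```

```text
t 13.45 case xy -0.0007 0.0522 tip z 0.10740677919311312 f case 0.2 -0.41 0.73 toolz [ 0. -0. -1.] yaw err deg -90.04 op 5.646877135283468e-05
```

Request:
servo_tool(
  increments=[
    {"gripper":1,"offset":[0,0,0.15],"twist":0},
    {"gripper":1,"offset":[0,0,0],"twist":0},
    {"gripper":1,"offset":[0,0,0.1],"twist":0},
    {"gripper":1,"offset":[0,0,0],"twist":0},
  ],
)

```text
t: 13.85
tcp_pos: [0.5085, 0.1215, 0.1276]
tool_rot: [0.991, -0.134, 0.0, -0.0]
ft_force: [-1.5, -0.3, 5.2]
opening: 0.0001
```

```bash
python3 st.py n
```

```text
t 13.85 case xy -0.0007 0.0524 tip z 0.10564963766866273 f case -1.37 -0.68 5.18 toolz [ 0.     0.001 -1.   ] yaw err deg -90.04 op 0.00014661049847841892
```

Request:
servo_tool(
  increments=[
    {"gripper":1,"offset":[0,0,0.1],"twist":0},
    {"gripper":1,"offset":[0,0,0],"twist":0},
    {"gripper":1,"offset":[0,0,0],"twist":0},
  ],
)

```text
t: 14.15
tcp_pos: [0.5085, 0.1215, 0.1275]
tool_rot: [0.991, -0.134, 0.0, -0.001]
ft_force: [-4.0, -0.4, 9.7]
opening: 0.0003
```

```bash
python3 st.py o
```

```text
t 14.15 case xy -0.0006 0.0524 tip z 0.10554918836172147 f case -3.78 -1.45 9.73 toolz [ 0.     0.001 -1.   ] yaw err deg -90.04 op 0.00032441884930131556
```

The lid is hard against the rim: 1 mm of extra command gave 0.1 mm of travel, at z = 0.1055 as specified. Retreating upward.

Request:
servo_tool(
  increments=[
    {"gripper":1,"offset":[0,0,-0.5],"twist":0},
    {"gripper":1,"offset":[0,0,-3],"twist":0},
    {"gripper":1,"offset":[0,0,-4.5],"twist":0},
    {"gripper":1,"offset":[0,0,-4.5],"twist":0},
    {"gripper":1,"offset":[0,0,-4.5],"twist":0},
    {"gripper":1,"offset":[0,0,-3],"twist":0},
    {"gripper":1,"offset":[0,0,0],"twist":0},
    {"gripper":1,"offset":[0,0,0],"twist":0},
  ],
)

```text
t: 14.95
tcp_pos: [0.5085, 0.1215, 0.3261]
tool_rot: [0.991, -0.134, 0.0, -0.0]
ft_force: [-0.3, -0.5, 0.8]
opening: -0.0001
```

```bash
python3 st.py q side scene
```

```text
t 14.95 case xy -0.0007 0.0524 tip z 0.3040694936013043 f case -0.18 -0.54 0.8 toolz [ 0.001  0.001 -1.   ] yaw err deg -90.04 op -0.00014713967256844897
```

View pics/scene_q.png

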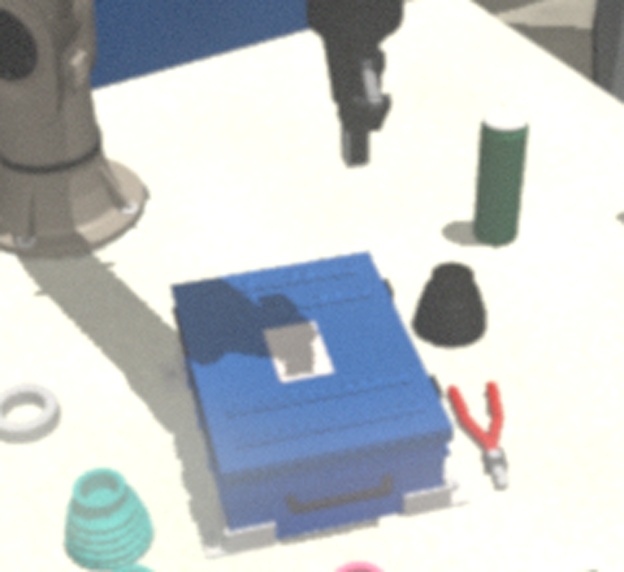

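View pics/side_q.png

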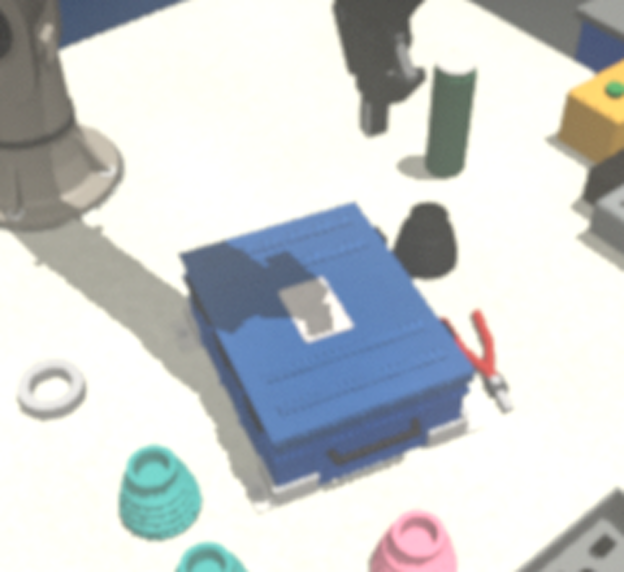

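The lid is shut flush on the case (scene crop (315,360)), the hand is clear above it at (355,160), and the loose boot, cutters, ring gauge and can stand where they did. Handing in.

```bash
python3 -c "
from station import bot
print(bot.job_done())"
```

```text
the job is handed in; nothing more can be done
None
```

The case is shut: I folded the flap flat with closed fingertips, then pushed the lid over and pressed it onto the rim. I handed the job in after about 15 s of robot time; it reported no verdict.

- **Flap:** it seated with its upper face at z = 0.089 m, the flat height given in the task, under about 14 N. The lid was still standing open at that point, and nothing moved the flap afterwards.
- **Lid:** it stopped against the rim with its outer face at z = 0.1055 m, the shut height given in the task. The last reading was about 10 N, and 1 mm more command gave only 0.1 mm of travel.
- **Surroundings:** the final pictures show the lid closed and the fingertips about 20 cm above it. By eye, the loose boot, cutters, ring gauge and spray can are unmoved.
- **Not measured:** I had no direct reading of the flap and lid angles, their turning speeds or the force peaks between readings. I also could not see the packed boots once the lid was down.
- **Readings that were off:** the force sensor showed almost nothing while the hinges were moving, so the seated positions rest on the heights and the last press readings. The networks gave two low-confidence misreports (the flap as a ring gauge, the lid as cutters or a can), which I ignored.

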